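Open the ratchet clamp at the fuse holder test bench

TASK

Open the ratchet bar clamp: with the fingertips press the square release tab on top of its sliding jaw down and, keeping it down, push the jaw back along the bar, away from the fuse holder, until it is fully home against the end stop; then let the tab spring up and move clear. This is only pressing and pushing: lift nothing, and leave the fuse holder in the clamp, the two fuses, the end cap and the cover where they are.

Things in the scene. Friction and masses are not known exactly. Their poses are not given: they have to be found in the camera images.
- clamp: Bar clamp screwed to the bench: aluminium base plate 300 x 90 x 12 mm with a toothed steel bar 18 mm wide along it, bar top 34 mm up. Origin on the bench under the bar's centre line; x along the bar the way the jaw opens, z up. In x: base -185 to +115 mm, face of the dark fixed jaw (62 mm high) -155, face of the end stop (44 mm high) +90. Place and yaw vary widely.
- jaw (a joint): Sliding jaw's place along the bar, m: 0 nearest the fixed jaw, 0.150 home against the end stop; starts 0.02 to 0.07. Black block 60 x 60 mm, top 50 mm above the bench, centred at clamp x = -90 mm + this value, with a push plate on its end stop side. While the release tab is up the jaw is locked to the teeth (8 mm apart, some play); with the tab down it slides against 2 N plus 15 N per m/s.
- release (a joint): How far the release tab is pressed into the jaw, m: 0 up, 0.010 fully down. Sprung: 4 N to start it, 7 N fully down; springs up when let go. The jaw is free when the tab is more than about 3 mm down (untouched, it may ride up to 3 mm down on a tooth); press it at least 7 mm to be sure and keep it there while pushing.
- release_top (a point): Centre of the top face of the release tab, a flat steel square 42 x 42 mm on top of the jaw, beside its push plate; 62 mm above the bench when up, 52 mm when fully down. Moves with jaw and tab. Axes as the clamp's.
- push_face (a point): Centre of the push plate's face towards the tab, 75 mm above the bench; 20 mm along the opening direction from the jaw's centre, 27 mm from the tab's. The plate is 60 mm wide, 10 mm thick, its top 92 mm above the bench. Fingertips that hold the tab down push the jaw open against it. Axes as the clamp's.
- holder: Loose grey fuse holder, 22 x 56 x 30 mm with two copper clips on top (46 mm high in all), standing on the bar next to the fixed jaw, in the clamp's throat. Stays there. Origin: centre of its underside.
- fuse_a: Loose white square-bodied ceramic fuse lying on the bench, 70 x 24 x 24 mm over its end blades. Leave alone. Origin: centre of its underside, x along it.
- fuse_b: A second fuse like fuse_a. Leave alone.
- end_cap: Loose round nickel end cap, an open cup 26 mm across and 22 mm high. Leave alone. Origin: centre of its underside.
- cover: Loose green nylon cover, a channel 54 x 32 x 22 mm lying open side down. Leave alone. Origin: centre of its underside.

How it is judged:
By the outcome, as a careful person would: the job done as asked, in the order asked, and still so for the second after the job is handed in, with the robot touching nothing.
It also fails if it takes over 32 s, if anything falls off the work surface, if the arm or the gripper's body presses on something with over 40 N, if the wrist force passes 120 N, or if a joint passes its speed limit or range.

ROBOT

A 6-joint arm with a two-finger parallel gripper is mounted at the origin on the work surface. World frame = base frame: x ahead of the robot, y to its left, z up, the work surface at z = 0. Lengths are in m, angles in rad, forces in N, time in s.
With the tool pointing down it reaches from about 0.275 to 0.825 m from the base axis. Payload 5.2 kg.
Tool frame: the origin (TCP) lies at the very end of the fingers, on their centre line; the grasp point (between the pads) lies 19 mm behind it (tcp_to_grasp is the distance from the TCP to the grasp point, in m); z points along the fingers, y is the line along which they close (so a half turn about z gives the same grasp; the last joint's range is limited). The gripper opens to 93 mm and grips with 3 to 60 N. Pads are 15 mm wide; open, the fingers measure 128 mm over their backs; the gripper's body (75 mm by 188 mm) begins 65 mm behind the grasp point.
Start: joints at [1.034, 0.259, 1.535, -0, 1.348, -0.203], TCP at [0.18, 0.52, 0.219] pointing down, gripper open.
Joint ranges: [-3.14, 3.14], [-0.91, 2.08], [0.19, 2.58], [-1.22, 4.36], [0.22, 2.71], [-3.12, 3.12]. Speed limits (rad/s): [2.57, 2.57, 3.14, 3.14, 3.14, 3.14].

INTERFACE

Orientations are given as a rotation vector (axis times angle).
In Python, from plant import * gives the robot as it stands.
- The arm moves only by the shell command python3 -m inch 'ROWS' [OPENING]. ROWS is JSON, a list that holds one entry, the list of rows, each a list of 6 numbers: the shift along the tool's x, y, z in m, then the turn, a rotation vector about the tool's x, y, z in degrees. In form: [[[dx, dy, dz, wx, wy, wz], ...]]. A call has 1 to 10 rows; each row is the pose to reach, as a shift and turn from the pose commanded when the call began, along the tool's axes at that moment; what a row does not reach only later rows make up. A row lasts 1/12 s, in which the tool goes at most 41.7 mm and 7.16 degrees, less where a joint would pass 70% of its speed; a pose out of reach is approached as far as the arm can. A call with a gripper value outside its range is refused whole. OPENING is the opening, from 0 (shut) to 1 (fully open), set as the call begins (- or left out, the last holds). The fingers move at their own pace and stop on an object; the grip force is fixed at half the most. Time passes only in rows, so rows that repeat a pose let the fingers close. It gives the time, the measured TCP pose, the force, the opening and the grip force at its end, in the units of the state.
- get_obs(): the state, without advancing time (a new reading comes with each control period).
- read_camera(name): name is "side" or "top" or "wrist"; returns (picture, depth): 420x560x3 uint8, red, green, blue; 420x560 float32, m along the optical axis (not along the pixel's ray), 0 where there is no reading.
- camera_model(name): a dict with "mtx" (3x3 intrinsics, pixels), "rvec" (rotation vector, rad) and "tvec" (3), from world to camera coordinates, as OpenCV has them. Camera axes: x right, y down, z forward; pixel columns grow to the right and rows downward; lengths in m; the calibration is good to about 2 mm. A picture is of the moment at which its call begins: read the wrist's pose just before it. camera_model takes no time and is no camera call; for the wrist camera it gives the pose at the moment of the call.
- hand_in(): hands the job in; it is judged then, once.
The state is a dict: "time": time; "joints": joint angles; "dq": joint speeds; "tau": joint torques, N m; "eef_pos": TCP position; "tcp_rot": TCP orientation; "contact_force": force on the tool from outside, world axes, zero at the start; "wrist_torque": the same for the moment, N m; "opening": opening from 0.0 (shut) to 1.0 (fully open); "grasp_force": force on a finger pad.
Only numpy, scipy, OpenCV 4.12 (cv2) and the standard library are available. Lean on these libraries where they do the work, as an engineer would, in place of code of your own. Each camera call takes 0.05 s, during which the arm holds its last target. There are 200 camera calls.

## Working session

There is one attempt and no reset: what is moved stays moved. The work goes in short steps, Python scripts to look and compute and a shell command to move; the robot and the scene stay as the last step left them, time stands still between calls to the robot, and variables do not carry over. Pictures are saved under pics/ and viewed, at most 10 in all, crops included, and the job is handed in when it is done.

```bash
mkdir -p pics; python3 - <<'E'
from plant import *
import cv2,numpy as np
o=get_obs();print(o)
for n in ("top","side"):
    p,d=read_camera(n);cv2.imwrite(f"pics/{n}0.png",p[:,:,::-1]);np.save(f"pics/{n}0.npy",d)
E
```

```text
{'time': 0.0, 'joints': array([ 1.03418329e+00,  2.59341287e-01,  1.53604208e+00, -2.36651184e-05,
        1.34800354e+00, -2.02821862e-01]), 'dq': array([-0.00141618, -0.00173566, -0.00094107,  0.00079215,  0.00139696,
       -0.00025801]), 'tau': array([-1.08184056e-03, -4.37314904e+01, -2.83992451e+01,  7.19908881e-02,
        4.11536638e-02, -1.09917446e-04]), 'eef_pos': array([0.1799148 , 0.51917818, 0.21783509]), 'tcp_rot': array([-5.21774819e-01, -3.09732308e+00,  2.64054422e-03]), 'contact_force': array([ 0.91984181,  1.27748076, -0.24068356]), 'wrist_torque': array([-0.0274424 ,  0.04180903,  0.02962864]), 'grasp_force': 0.0, 'opening': 0.9975488349629501}
```

View pics/top0.png

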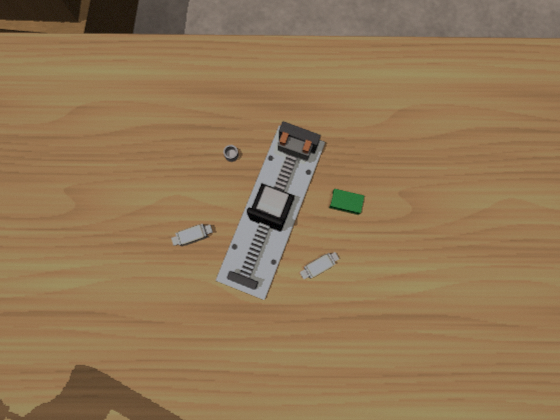

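View pics/side0.png

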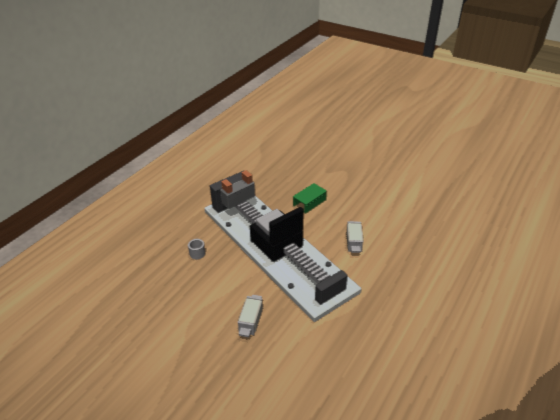

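The top view shows the fixed jaw with the holder at about (298,140), the tab at about (273,203), the push plate at about (266,221) and the end stop at about (243,280). I'll enlarge it to read these more closely.

```bash
cat > h.py <<'E'
from plant import *
import cv2,numpy as np
def world(name,u,v,z,cm=None):
    """point on the pixel's ray at height z"""
    c=cm or camera_model(name);R=cv2.Rodrigues(np.array(c["rvec"],float))[0];t=np.array(c["tvec"],float).ravel()
    r=R.T@np.linalg.solve(np.array(c["mtx"]),[u,v,1.]);o=-R.T@t
    return o+r*(z-o[2])/r[2]
def deproj(name,u,v,d):
    c=camera_model(name);R=cv2.Rodrigues(np.array(c["rvec"],float))[0];t=np.array(c["tvec"],float).ravel()
    return R.T@(np.linalg.solve(np.array(c["mtx"]),[u,v,1.])*d-t)
E
python3 - <<'E'
from h import *
p=cv2.imread("pics/top0.png");d=np.load("pics/top0.npy")
c=cv2.resize(p[115:305,205:345],None,fx=4,fy=3.15 if 0 else 4,interpolation=cv2.INTER_CUBIC)[:600] 
c=cv2.resize(p[160:300,205:345],None,fx=4.28,fy=4.28,interpolation=cv2.INTER_CUBIC)
cv2.imwrite("pics/c0.png",c)
for u,v in [(273,203),(266,221),(243,280),(298,140),(292,225)]: print(u,v,deproj("top",u,v,d[v,u]).round(4))
# tab: bright pixels at tab height; base corners
m=np.zeros(d.shape,np.uint8)
g=p.min(2)
for v in range(180,235):
  for u in range(245,300):
    if g[v,u]>130 and .053<deproj("top",u,v,d[v,u])[2]<.072: m[v,u]=1
n,l,s,ce=cv2.connectedComponentsWithStats(m)
k=1+s[1:,4].argmax();print(s[k],ce[k],world("top",*ce[k],.061))
r=cv2.minAreaRect(np.argwhere(l==k)[:,::-1].astype(np.float32));print(r)
E
```

```text
273 203 [0.609  0.0279 0.058 ]
266 221 [0.5759 0.0383 0.0792]
243 280 [0.4844 0.075  0.0442]
298 140 [ 0.7159 -0.0126  0.0632]
292 225 [ 0.5793 -0.0049  0.013 ]
[257 187  31  30 553] [272.15009042 201.19710669] [0.61141896 0.02929498 0.061     ]
((272.086181640625, 201.0344696044922), (23.95469856262207, 23.397611618041992), 21.801406860351562)
```

View pics/c0.png

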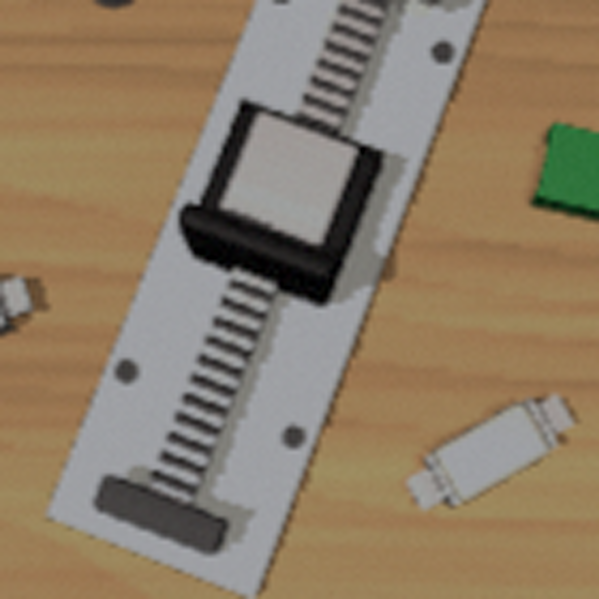

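The crop shows the base's near corners at (50,517) and (258,597), with its long edges reaching the top of the crop at (257,0) and (488,0). The tab's corners are (257,107) and (358,152). The push plate's top edge hides part of the tab's lower side.

```bash
python3 - <<'E'
from h import *
f=lambda a,b,z:world("top",205+(a+.5)/4.28-.5,160+(b+.5)/4.28-.5,z)
bl,br,tl,tr=[f(*q,.012) for q in [(50,517),(258,597),(257,0),(488,0)]]
print(bl,br,tl,tr,np.linalg.norm(bl-br))
e1,e2=bl-tl,br-tr
for e in (e1,e2): print("yaw",np.degrees(np.arctan2(e[1],e[0])))
yaw=np.arctan2(*( e1/np.linalg.norm(e1)+e2/np.linalg.norm(e2))[[1,0]])
ax=np.array([np.cos(yaw),np.sin(yaw),0]);n=np.array([-ax[1],ax[0],0])
O=(bl+br)/2-.115*ax;O[2]=0;print("origin",O,"yaw",np.degrees(yaw))
for nm,a,b,z in [("tabTL",257,107,.06),("tabTR",358,152,.06),("tabBL",220,190,.06),("tabBR",325,245,.06),("jawTL",243,100,.05),("jawTR",382,150,.05),("plateTL",185,207,.092),("plateTR",330,265,.092),("stopL",112,475,.044),("stopR",228,522,.044)]:
    w=f(a,b,z)-O;print(nm,(w@ax).round(4),(w@n).round(4))
c=camera_model("top");R=cv2.Rodrigues(np.array(c["rvec"],float))[0];print(-R.T@np.array(c["tvec"]).ravel())
o=get_obs();T=cv2.Rodrigues(o["tcp_rot"])[0];print(T.round(3))
E
```

```text
[0.48341619 0.12287664 0.012     ] [0.4533356  0.04005993 0.012     ] [0.69697364 0.04440976 0.012     ] [ 0.69801955 -0.05213572  0.012     ] 0.08811044061203123
yaw 159.82527886915742
yaw 159.35385070524177
origin [0.57615602 0.04136287 0.        ] yaw 159.5895647871996
tabTL -0.059 -0.0226
tabTR -0.0564 0.0199
tabBL -0.0236 -0.024
tabBR -0.0181 0.021
jawTL -0.0618 -0.0299
jawTR -0.0626 0.0278
plateTL -0.0081 -0.0297
plateTR -0.0071 0.0269
stopL 0.0909 -0.0236
stopR 0.0915 0.0239
[0.48042025 0.01938791 0.71242586]
[[-0.945  0.328 -0.001]
 [ 0.328  0.945 -0.001]
 [ 0.    -0.002 -1.   ]]
```

The geometry agrees with the given sizes: base width 88 mm against 90, and end stop at +91 mm against +90. The jaw is at about 0.058 and the push face at about clamp x = -0.012. The tool's x axis is already close to the opening direction (160.9° against 159.6°). I'll shut the fingers and go above the tab at clamp x ≈ -0.030.

```bash
python3 -m inch '[[[-0.009,-0.005,0,0,0,0],[-0.026,-0.015,0,0,0,0],[-0.052,-0.03,0,0,0,0],[-0.087,-0.05,0,0,0,0],[-0.121,-0.07,0,0,0,0],[-0.156,-0.09,0,0,0,0],[-0.191,-0.11,0,0,0,0],[-0.225,-0.13,0,0,0,0],[-0.26,-0.149,0,0,0,0],[-0.295,-0.169,0,0,0,0]]]' 0
python3 -m inch '[[[-0.035,-0.02,0,0,0,0],[-0.07,-0.04,0,0,0,0.3],[-0.105,-0.06,0,0,0,0.6],[-0.14,-0.08,0,0,0,0.9],[-0.175,-0.1,0,0,0,1.3],[-0.21,-0.12,0,0,0,1.3],[-0.237,-0.136,0,0,0,1.3],[-0.256,-0.147,0,0,0,1.3],[-0.266,-0.153,0,0,0,1.3],[-0.266,-0.153,0,0,0,1.3]]]'
python3 - <<'E'
from h import *
p,d=read_camera("wrist");cv2.imwrite("pics/w1.png",p[:,:,::-1])
o=get_obs();T=cv2.Rodrigues(o["tcp_rot"])[0];print(o["eef_pos"],T.round(3).tolist(),o["contact_force"])
yaw=np.radians(159.6);ax=np.array([np.cos(yaw),np.sin(yaw),0]);n=np.array([-ax[1],ax[0],0]);O=np.array([.5762,.0414,0])
print("clamp coords",(o["eef_pos"]-O)@ax,(o["eef_pos"]-O)@n)
print("predicted px of tab corners, plate")
c=camera_model("wrist")
for x,y,z in [(-.06,-.021,.062),(-.06,.021,.062),(-.018,-.021,.062),(-.012,-.03,.092),(-.012,.03,.092),(-.002,.03,.092),(-.062,-.03,.05),(-.062,.03,.05)]:
    print((x,y,z),cv2.projectPoints(np.array([O+x*ax+y*n+[0,0,z]]),np.array(c["rvec"],float),np.array(c["tvec"],float),np.array(c["mtx"],float),None)[0].ravel().round(0))
E
```

```text
time: 0.93
eef_pos: [0.4044, 0.261, 0.2187]
tcp_rot: [0.522, 3.098, -0.0]
contact_force: [0.9, 0.9, 0.2]
opening: 0.332
grasp_force: 0.0
time: 1.77
eef_pos: [0.6055, 0.029, 0.2178]
tcp_rot: [-0.561, -3.09, 0.001]
contact_force: [0.3, -0.1, 0.1]
opening: 0.007
grasp_force: 0.0
[0.60441115 0.03077677 0.21800213] [[-0.937, 0.351, -0.001], [0.351, 0.937, 0.0], [0.002, -0.0, -1.0]] [0.02368235 0.47475569 0.44747495]
clamp coords -0.03014476873615861 0.00012334273770883813
predicted px of tab corners, plate
(-0.06, -0.021, 0.062) [296. 223.]
(-0.06, 0.021, 0.062) [258. 223.]
(-0.018, -0.021, 0.062) [297. 185.]
(-0.012, -0.03, 0.092) [308. 184.]
(-0.012, 0.03, 0.092) [246. 184.]
(-0.002, 0.03, 0.092) [245. 174.]
(-0.062, -0.03, 0.05) [303. 222.]
(-0.062, 0.03, 0.05) [250. 222.]
```

View pics/w1.png

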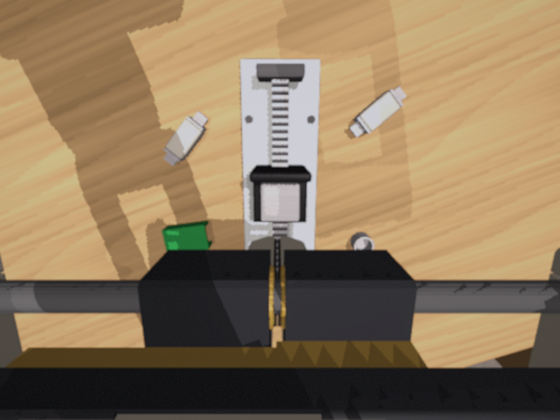

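The wrist view shows the tab at x 260–300, y 183–222 and the plate top at y 167–180. That is within 2–5 mm of the prediction, so I'll descend.

```bash
python3 -m inch '[[[0,0,0.01,0,0,0],[0,0,0.03,0,0,0],[0,0,0.055,0,0,0],[0,0,0.08,0,0,0],[0,0,0.105,0,0,0],[0,0,0.125,0,0,0],[0,0,0.138,0,0,0],[0,0,0.144,0,0,0],[0,0,0.146,0,0,0],[0,0,0.146,0,0,0]]]'
python3 -m inch '[[[0,0,0.002,0,0,0],[0,0,0.004,0,0,0],[0,0,0.006,0,0,0],[0,0,0.008,0,0,0],[0,0,0.01,0,0,0],[0,0,0.012,0,0,0],[0,0,0.014,0,0,0],[0,0,0.016,0,0,0],[0,0,0.017,0,0,0],[0,0,0.017,0,0,0]]]'
```

```text
time: 2.65
eef_pos: [0.6041, 0.0327, 0.0727]
tcp_rot: [-0.555, -3.092, -0.0]
contact_force: [-0.3, 1.0, 0.6]
opening: 0.009
grasp_force: 0.0
time: 3.48
eef_pos: [0.6048, 0.0315, 0.0558]
tcp_rot: [0.557, 3.092, -0.0]
contact_force: [-1.5, 0.1, 5.6]
opening: 0.003
grasp_force: 2.6
```

The force matches the tab spring, with the tab about 6 mm down. I'll press 3 mm more, then start pushing.

```bash
python3 -m inch '[[[0,0,0.001,0,0,0],[0,0,0.002,0,0,0],[0,0,0.003,0,0,0],[0,0,0.003,0,0,0],[0.002,0,0.003,0,0,0],[0.004,0,0.003,0,0,0],[0.006,0,0.003,0,0,0],[0.008,0,0.003,0,0,0],[0.01,0,0.003,0,0,0],[0.012,0,0.003,0,0,0]]]'
python3 -m inch '[[[0.002,0,0,0,0,0],[0.004,0,0,0,0,0],[0.007,0,0,0,0,0],[0.01,0,0,0,0,0],[0.013,0,0,0,0,0],[0.016,0,0,0,0,0],[0.019,0,0,0,0,0],[0.022,0,0,0,0,0],[0.024,0,0,0,0,0],[0.025,0,0,0,0,0]]]'
```

```text
time: 4.32
eef_pos: [0.5956, 0.035, 0.054]
tcp_rot: [0.556, 3.087, -0.001]
contact_force: [1.8, -1.3, 6.4]
opening: 0.009
grasp_force: 2.9
time: 5.15
eef_pos: [0.5719, 0.0439, 0.0539]
tcp_rot: [0.556, 3.087, -0.0]
contact_force: [1.6, -0.8, 5.9]
opening: 0.002
grasp_force: 2.9
```

The jaw is sliding, with about 2 N of drag and the tab 8 mm down. TCP is at clamp x ≈ 0.005, with home expected at about 0.073.

```bash
python3 -m inch '[[[0.003,0,0,0,0,0],[0.007,0,0.001,0,0,0],[0.012,0,0.001,0,0,0],[0.017,0,0.001,0,0,0],[0.022,0,0.001,0,0,0],[0.027,0,0.001,0,0,0],[0.032,0,0.001,0,0,0],[0.037,0,0.001,0,0,0],[0.041,0,0.001,0,0,0],[0.044,0,0.001,0,0,0]]]'
python3 -m inch '[[[0.002,0,0,0,0,0],[0.004,0,0,0,0,0],[0.006,0,0,0,0,0],[0.008,0,0,0,0,0],[0.01,0,0,0,0,0],[0.012,0,0,0,0,0],[0.014,0,0,0,0,0],[0.016,0,0,0,0,0],[0.017,0,0,0,0,0],[0.018,0,0,0,0,0]]]'
```

```text
time: 5.98
eef_pos: [0.5309, 0.0594, 0.053]
tcp_rot: [0.556, 3.087, -0.0]
contact_force: [2.0, -0.4, 5.5]
opening: 0.004
grasp_force: 3.0
time: 6.82
eef_pos: [0.5154, 0.0655, 0.0533]
tcp_rot: [0.556, 3.084, 0.0]
contact_force: [3.8, -0.6, 5.6]
opening: 0.003
grasp_force: 3.0
```

```bash
python3 -m inch '[[[0.001,0,0,0,0,0],[0.002,0,0,0,0,0],[0.003,0,0,0,0,0],[0.004,0,0,0,0,0],[0.005,0,0,0,0,0],[0.005,0,0,0,0,0]]]'
```

```text
time: 7.32
eef_pos: [0.5106, 0.0674, 0.0532]
tcp_rot: [0.556, 3.085, 0.001]
contact_force: [4.0, -0.7, 5.5]
opening: 0.006
grasp_force: 3.0
```

```bash
python3 -m inch '[[[0.001,0,0,0,0,0],[0.002,0,0,0,0,0],[0.003,0,0,0,0,0],[0.004,0,0,0,0,0],[0.004,0,0,0,0,0]]]'; python3 -m inch '[[[0.001,0,0,0,0,0],[0.002,0,0,0,0,0],[0.003,0,0,0,0,0],[0.003,0,0,0,0,0]]]'
```

```text
time: 7.73
eef_pos: [0.5105, 0.0675, 0.0534]
tcp_rot: [0.555, 3.078, -0.0]
contact_force: [13.9, -4.9, -3.2]
opening: 0.005
grasp_force: 12.3
time: 8.07
eef_pos: [0.5106, 0.0675, 0.0535]
tcp_rot: [0.555, 3.072, -0.001]
contact_force: [21.9, -8.7, -11.9]
opening: 0.007
grasp_force: 16.3
```

The force rises sharply with no further motion, at clamp x 0.0706 against about 0.0725 expected. I'll check that in the side view before letting go.

```bash
python3 -m inch '[[[-0.001,0,0,0,0,0],[-0.003,0,0,0,0,0],[-0.004,0,0,0,0,0],[-0.004,0,0,0,0,0]]]'; python3 - <<'E'
from h import *
p,d=read_camera("side");cv2.imwrite("pics/s2.png",cv2.resize(p[150:330,180:400,::-1],None,fx=3.3,fy=3.3,interpolation=cv2.INTER_CUBIC))
E
```

```text
time: 8.4
eef_pos: [0.5105, 0.0675, 0.0534]
tcp_rot: [0.556, 3.08, 0.0]
contact_force: [8.7, -4.2, 1.1]
opening: 0.005
grasp_force: 6.5
```

View pics/s2.png

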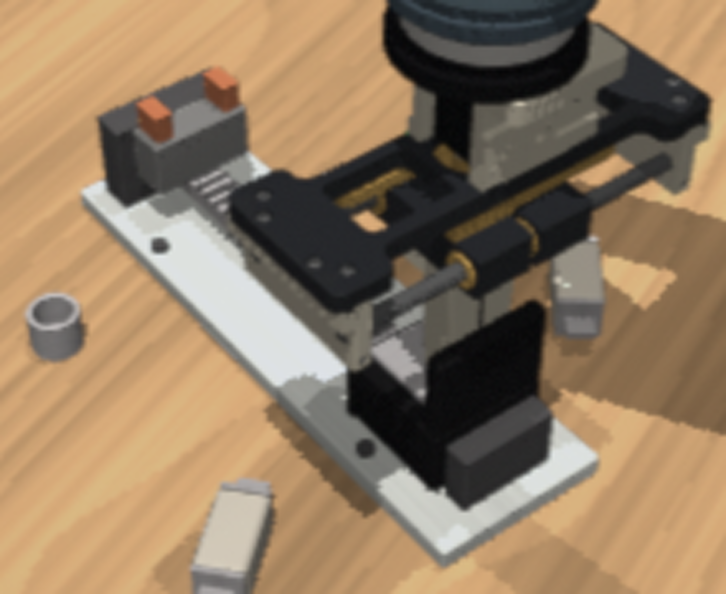

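The side crop shows the jaw against the end stop with no gap, around (440,470). The holder is still at the fixed jaw, and the fuses and cap haven't been touched. I'll lift straight up with the light push still on, then go clear.

```bash
python3 -m inch '[[[0,0,-0.002,0,0,0],[0,0,-0.005,0,0,0],[0,0,-0.008,0,0,0],[0,0,-0.011,0,0,0],[0,0,-0.014,0,0,0],[-0.002,0,-0.018,0,0,0],[-0.006,0,-0.024,0,0,0],[-0.008,0,-0.034,0,0,0],[-0.01,0,-0.046,0,0,0],[-0.01,0,-0.06,0,0,0]]]'
python3 -m inch '[[[0,0,-0.015,0,0,0],[0,0,-0.03,0,0,0],[-0.01,0,-0.05,0,0,0],[-0.03,0,-0.07,0,0,0],[-0.055,0,-0.09,0,0,0],[-0.08,0,-0.105,0,0,0],[-0.1,0,-0.115,0,0,0],[-0.115,0,-0.12,0,0,0],[-0.12,0,-0.12,0,0,0],[-0.12,0,-0.12,0,0,0]]]'
python3 - <<'E'
from h import *
p,d=read_camera("side");cv2.imwrite("pics/s3.png",cv2.resize(p[150:330,180:400,::-1],None,fx=3.3,fy=3.3,interpolation=cv2.INTER_CUBIC))
E
```

```text
time: 9.28
eef_pos: [0.5134, 0.0654, 0.1115]
tcp_rot: [-0.557, -3.09, 0.0]
contact_force: [-0.4, 0.6, 0.1]
opening: 0.002
grasp_force: 0.0
time: 10.12
eef_pos: [0.6267, 0.0232, 0.2309]
tcp_rot: [-0.558, -3.091, -0.0]
contact_force: [-0.5, -0.0, -0.4]
opening: 0.003
grasp_force: 0.0
```

View pics/s3.png

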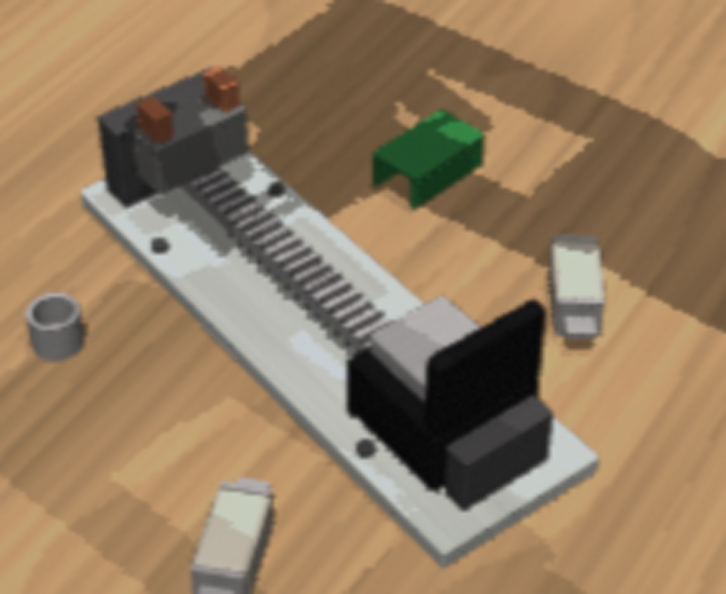

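The jaw is against the end stop at (445,470), the tab is up at (430,330), nothing else has moved and the robot is clear.

```bash
python3 -c "
from plant import *
print(hand_in())"
```

```text
the job is handed in; nothing more can be done
None
```

The clamp is open: the jaw is home against the end stop with the tab sprung back up, nothing else has visibly moved, the arm is clear, and the job was handed in at about 10 s of the 32 s limit.

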